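# Set the portion ring of a chocolate filler

### The arm

A 6-joint arm with a two-finger parallel gripper is mounted at the origin on the work surface. World frame = base frame: x ahead of the robot, y to its left, z up, the work surface at z = 0. Lengths are in m, angles in rad, forces in N, time in s.
With the tool pointing down it reaches from about 0.375 to 0.975 m from the base axis. Payload 3.8 kg.
Tool frame: the origin (TCP) lies at the very end of the fingers, on their centre line; the grasp point (between the pads) lies 19 mm behind it; z points along the fingers, y is the line along which they close (so a half turn about z gives the same grasp; the last joint's range is limited). The gripper opens to 88 mm and grips with 3 to 60 N. Pads are 18 mm wide; open, the fingers measure 123 mm over their backs; the gripper's body (75 mm by 187 mm) begins 45 mm behind the grasp point.
Start: joints at [-0.037, 0.264, 1.604, -0, 1.274, -0.037], TCP at [0.675, -0, 0.239] pointing down, gripper open.
Joint ranges: [-2.63, 2.63], [-0.94, 2.18], [0.31, 2.57], [-1.31, 4.45], [0, 2.66], [-2.55, 2.55]. Speed limits (rad/s): [2.57, 2.57, 3.14, 3.14, 3.14, 3.14].

### API

Orientations are given as a rotation vector (axis times angle).
In Python, from workcell import telemetry, grab_frame, camera_params, close_job, regions_of, landmark_of gives the robot as it stands. The module is installed in compiled form; this text tells all that it offers.
- The arm moves only by the tool apply_moves, never from a script. Its arguments are lists of equal length, an entry for each row: "slide": the shift along the world's x, y, z in mm, a list of three; "dr": the turn, a rotation vector about the world's x, y, z in rad, a list of three; "fingers": the finger opening in mm, from 0 to 88.1. In form: {"slide": [[dx, dy, dz], ...], "dr": [[rx, ry, rz], ...], "fingers": [fingers, ...]}. A call has 1 to 12 rows; each row shifts and turns the commanded pose from where the row before left it; what a row does not reach is not made up. A row lasts 1/10 s, in which the tool goes at most 50 mm and 8.59 degrees, less where a joint would pass 70% of its speed; a pose out of reach is approached as far as the arm can. A call with a gripper value outside its range is refused whole. The fingers move at their own pace and stop on an object; the grip force is fixed at half the most. Time passes only in rows, so rows that do not move let the fingers close. It gives the time, the measured TCP pose, the force, the opening and the grip force at its end, in the units of the state.
- telemetry.get_obs(): the state, without advancing time (a new reading comes with each control period).
- grab_frame(name): name is "scene" or "side" or "wrist"; returns the picture (384x512x3 uint8, red, green, blue); there is no depth.
- camera_params(name): a dict with "intrinsics" (3x3 intrinsics, pixels), "rvec" (rotation vector, rad) and "tvec" (3), from world to camera coordinates, as OpenCV has them. Camera axes: x right, y down, z forward; pixel columns grow to the right and rows downward; lengths in m; the calibration is good to about 2 mm. A picture is of the moment at which its call begins: read the wrist's pose just before it. camera_params takes no time and is no camera call; for the wrist camera it gives the pose at the moment of the call.
- close_job(): hands the job in; it is judged then, once.
Trained networks look in the newest picture that a camera, given by its name, has taken for a name from the list of things; names that differ only in an ending like _2 or _b are one class to them, and where a whole thing is asked for, a point or a joint stands for the part that bears it (a point fixed in the world has none). Each returns a list of dicts, best first, with "conf" (0 to 1); they miss things now and then, are a little off and sometimes report something else, mostly with a low value. They report only what shows in the picture. A call takes as long as a camera call.
- regions_of(camera, thing): "region" (384x512 bool, what is visible of it) and "box" ([left, top, right, bottom] in pixels, round what is visible of it).
- landmark_of(camera, thing): "xy" ([column, row] in pixels: a listed point, or the origin of a listed thing).
The state is a dict: "time_s": time; "joints": joint angles; "dq": joint speeds; "joint_efforts": joint torques, N m; "tool_pos": TCP position; "eef_rot": TCP orientation; "ft_force": force on the tool from outside, world axes, zero at the start; "moment": the same for the moment, N m; "finger_gap": opening from 0.0 (shut) to 1.0 (fully open); "grasp_force": force on a finger pad.
Only numpy, scipy, OpenCV 4.12 (cv2) and the standard library are available. Lean on these libraries where they do the work, as an engineer would, in place of code of your own. Each camera call takes 0.05 s, during which the arm holds its last target. There are 200 camera calls.

### The job

Reset the portion ring of the low round chocolate filler by pushing its lever around with the fingers: first push it fully closed, up against the broad stop block, then push it back until the one long mark of the scale lies in the middle of the lever's window. Take the hand away at the end, and leave the jar, the bowl, the spatula and the loose truffle where they are.

Things in the scene. Friction and masses are not known exactly. Their poses are not given: they have to be found in the camera images.
- portion_ring (a joint): Turn of the portion ring about its upright axis, rad, 0 to 1.9. 0 = fully closed (lever at the broad stop block, a hard end); it grows as the lever turns counter-clockwise seen from above, up to a hard end at 1.9 beside a slim upright pin. It turns stiffly (2 to 3 N at the peg) and stays where it is left.
- ring_axis (a point): Point on the ring's upright turning axis, 65 mm above the worktop, at the centre of the filler: a fixed low white drum, diameter 236 mm, top at 50 mm, with a shallow empty steel hopper in the middle (radius 60 mm, rim 70 mm high). Its place varies, and its turn by up to 30 degrees. The lever swings over its robot side, closed on the robot's left (+y), open on the right.
- stop_block (a point): Top centre of the broad steel stop block, 105 mm from the ring axis, 76 mm above the worktop, 24 mm radially x 22 mm across, on the drum's edge. The fully closed lever lies against it; the block is then clockwise of the lever, seen from above.
- peg (a point): Centre of the top of the lever's push peg: an upright black cylinder, diameter 18 mm, its top 115 mm above the worktop, 140 mm from the ring axis. It rises from a small dark steel block (20 mm radially x 23 mm across, 56 to 66 mm high) at the lever's outer end, beyond the drum's edge, free on both sides. Push it sideways along its arc.
- window (a point): Middle of the lever's window, 100 mm from the ring axis, 61 mm above the worktop, on the line from axis to peg. The lever is a loop of two parallel 5 mm dark steel rods with a 13 mm gap (the window) between them, running radially out over the scale from the dark ring (outer radius 80 mm) to the peg; the scale shows through the gap.
- long_mark (a point): Point on the long scale mark, 100 mm from the ring axis, 53 mm above the worktop. The scale is a flat aluminium collar, radius 82 to 115 mm, with five dark radial lines 5 mm wide, 0.25 rad apart: the middle one 32 mm long, the others 10 mm. The collar's turn varies. When set right, the window's middle is straight above this point.
- jar: Closed jar of cocoa, diameter 68 mm, 100 mm tall, standing on the worktop; origin at the centre of its underside. Not to be moved.
- bowl: Open steel bowl, diameter 120 mm, 55 mm tall, standing on the worktop; origin at the centre of its underside. Not to be moved.
- spatula: Spatula lying flat, 240 mm long, handle to its own -x; origin on its underside. Not to be moved.
- truffle_center (a point): Centre of one loose dark chocolate truffle, diameter 31 mm, 28 mm tall, on the worktop. Not to be moved.

How it is judged:
On the way, in this order (a step that is already met when the one before it is completed fails the run):
1. the portion ring is pushed fully closed, the lever against the stop block (value of joint portion_ring below 0.05 rad), for 0.1 s.
2. the lever is pushed back so that the long mark lies in the middle of its window (horizontal distance between window and long_mark below 0.005 m), for 0.2 s.
At the end, for the whole second after the job is handed in: After the ring has been fully closed (within 0.05 rad of the stop), the middle of the lever's window is within 5 mm, seen from above, of the point on the long mark, the ring is at rest, and jar, bowl, spatula and truffle are within 20 mm of where they were (horizontal distance between window and long_mark below 0.005 m and velocity of joint portion_ring between -0.02 and 0.02 rad/s and distance of each of jar, bowl, spatula, truffle_center from where it was at the start of the episode below 0.02 m); the robot touches nothing.
It fails at once if the jar is moved, lifted or carried off (distance of jar from where it was at the start of the episode above 0.02 m).
It fails at once if the bowl is moved, lifted or carried off (distance of bowl from where it was at the start of the episode above 0.02 m).
It fails at once if the spatula is moved, lifted or carried off (distance of spatula from where it was at the start of the episode above 0.02 m).
It fails at once if the truffle is moved, lifted or carried off (distance of truffle_center from where it was at the start of the episode above 0.02 m).
It also fails if it takes over 58 s, if anything falls off the work surface, if the arm or the gripper's body presses on something with over 40 N, if the wrist force passes 120 N, or if a joint passes its speed limit or range.

## Working session

There is one attempt and no reset: what is moved stays moved. The work goes in short steps, Python scripts to look and compute and a tool call to move; the robot and the scene stay as the last step left them, time stands still between calls to the robot, and variables do not carry over. Pictures are saved under pics/ and viewed, at most 10 in all, crops included, and the job is handed in when it is done.

Besides the shell and the picture viewer there is one more tool, called after "Emit:" by a JSON object that holds its "name" and its "arguments", one argument or row to a line. apply_moves: Moves the arm, as the interface text tells. Its arguments: {"type":"object","properties":{"slide":{"type":"array"},"dr":{"type":"array"},"fingers":{"type":"array"}},"required":["slide","dr","fingers"]}

```bash
mkdir -p pics
cat > h.py <<'E'
import numpy as np, cv2
from workcell import telemetry, grab_frame, camera_params, close_job, regions_of, landmark_of
def ray(cam,xy):
    p=camera_params(cam);K=np.array(p["intrinsics"],float);R=cv2.Rodrigues(np.array(p["rvec"],float))[0];t=np.array(p["tvec"],float).ravel()
    d=R.T@np.linalg.solve(K,[xy[0],xy[1],1]);return -R.T@t,d
def atz(cam,xy,z):
    o,d=ray(cam,xy);return o+d*(z-o[2])/d[2]
def save(im,n): cv2.imwrite("pics/"+n,cv2.cvtColor(im,cv2.COLOR_RGB2BGR))
Z=dict(ring_axis=.065,stop_block=.076,peg=.115,window=.061,long_mark=.053,jar=0,bowl=0,spatula=0,truffle_center=.014)
def look(cam,names=Z):
    for n in names:
        for r in landmark_of(cam,n)[:2]:
            if r["conf"]>.3: print(cam,n,np.round(r["conf"],2),np.round(r["xy"],1),np.round(atz(cam,r["xy"],Z[n])[:2],4))
E
python3 - <<'E'
from h import *
ims=[]
for c in("scene","side","wrist"):
    im=grab_frame(c); ims.append(im); look(c)
save(np.hstack(ims[:2])[:, :],"a.png") if 0 else save(ims[0],"scene.png"); save(ims[2],"wrist.png")
print(telemetry.get_obs())
E
```

```text
scene ring_axis 0.62 [209.6 216.8] [ 0.6518 -0.039 ]
scene stop_block 0.77 [239.1 237.4] [0.652 0.056]
scene peg 0.64 [261.1 180.4] [0.5176 0.0117]
scene window 0.86 [248.  195.4] [ 0.5452 -0.0082]
scene long_mark 0.59 [246.9 199.5] [ 0.5526 -0.0059]
scene long_mark 0.56 [250.3 206. ] [0.5616 0.0128]
scene jar 0.75 [386.4 253.4] [0.4311 0.3356]
scene bowl 0.68 [333.6 297.1] [0.6034 0.2978]
scene bowl 0.63 [245.5 199.4] [ 0.5314 -0.0312]
scene spatula 0.77 [158.3 169.1] [ 0.6098 -0.2834]
scene spatula 0.37 [249.4 203.3] [ 0.534  -0.0154]
side ring_axis 0.56 [305.5 203.2] [ 0.6467 -0.0532]
side stop_block 0.74 [296.9 173.9] [0.657  0.0508]
side stop_block 0.48 [303.8 200.9] [ 0.6401 -0.0593]
side peg 0.88 [239.4 176.2] [0.5115 0.0022]
side window 0.71 [261.6 197.7] [ 0.5591 -0.0095]
side long_mark 0.72 [262.7 200.2] [ 0.5621 -0.0082]
side jar 0.64 [191.2 154.8] [0.4303 0.3257]
side jar 0.53 [303.  201.5] [0.6756 0.0434]
side bowl 0.62 [248.6 151.2] [0.5952 0.3181]
side truffle_center 0.65 [215.8 295.3] [ 0.4254 -0.2336]
wrist ring_axis 0.74 [234.2 217.3] [ 0.6441 -0.0483]
wrist stop_bl
[... 278 characters left out ...]
 -0.2955]
{'time_s': 1.5, 'joints': array([-3.68652241e-02,  2.63920237e-01,  1.60399030e+00,  3.29181415e-05,
        1.27371479e+00, -3.69339724e-02]), 'dq': array([-0.00133542, -0.00125516, -0.00096577, -0.00037231, -0.00023817,
        0.00025604]), 'joint_efforts': array([ 9.00834239e-04, -5.02035213e+01, -3.57246745e+01,  7.30295805e-02,
        1.86472514e-02, -3.65051392e-05]), 'tool_pos': array([6.74994891e-01, 3.25306507e-05, 2.38697318e-01]), 'eef_rot': array([-2.22134374e+00, -2.22147505e+00, -1.29943826e-06]), 'ft_force': array([ 0.41872593, -0.27812702,  0.15868783]), 'moment': array([-0.02727026, -0.01341983, -0.00861116]), 'grasp_force': 0.0, 'finger_gap': 0.9987251390604225}
```

View pics/wrist.png

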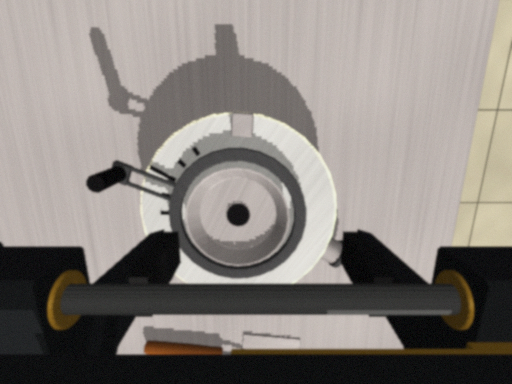

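View pics/scene.png

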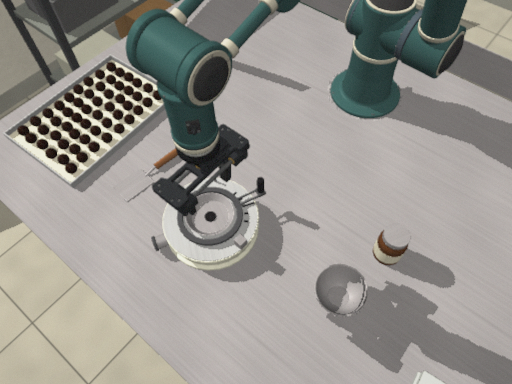

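The wrist picture shows the filler around (236,210). The peg is at (95,182), the long mark is at (162,172) just on the closed side of the lever, and the stop is at (241,124). The jar, bowl, spatula and truffle are well clear. I'll straddle the peg with the finger line along the arc.

Emit:
{"name": "apply_moves", "arguments": {
  "slide": [
    [-20, 0, 0],
    [-20, 0, 0],
    [-20, 0, 0],
    [-20, 0, 0],
    [-20, 0, -10],
    [-20, 0, -10],
    [-20, 0, -10],
    [-20, 2, -10],
    [0, 0, 0],
    [0, 0, 0]
  ],
  "dr": [
    [0, 0, 0.14],
    [0, 0, 0.14],
    [0, 0, 0.14],
    [0, 0, 0.14],
    [0, 0, 0.14],
    [0, 0, 0.14],
    [0, 0, 0.14],
    [0, 0, 0.14],
    [0, 0, 0.08],
    [0, 0, 0]
  ],
  "fingers": [60, 60, 60, 60, 60, 60, 60, 60, 60, 60]
}}

```text
time_s: 2.5
tool_pos: [0.5143, 0.002, 0.1985]
eef_rot: [-0.579, -3.088, 0.0]
ft_force: [0.6, 0.0, -0.1]
finger_gap: 0.68
grasp_force: 0.0
```

Run:
```python
from h import *
s=telemetry.get_obs(); print(s["time_s"],s["tool_pos"],s["eef_rot"],cv2.Rodrigues(s["eef_rot"])[0][:,1],s["finger_gap"])
im=grab_frame("wrist"); look("wrist",["ring_axis","stop_block","peg","window","long_mark"]); save(im,"w2.png")
```

```text
2.5 [0.5143437  0.00203665 0.19854602] [-5.78833497e-01 -3.08767392e+00  3.09665508e-05] [ 3.62202695e-01  9.32099354e-01 -4.35988590e-05] 0.6804054857415603
wrist ring_axis 0.57 [259.5 311.5] [ 0.6497 -0.0526]
wrist peg 0.81 [263.7 205.1] [0.5194 0.0023]
wrist window 0.55 [264.3 222.8] [ 0.554  -0.0097]
wrist long_mark 0.75 [276.9 221.1] [0.5598 0.0025]
```

View pics/w2.png

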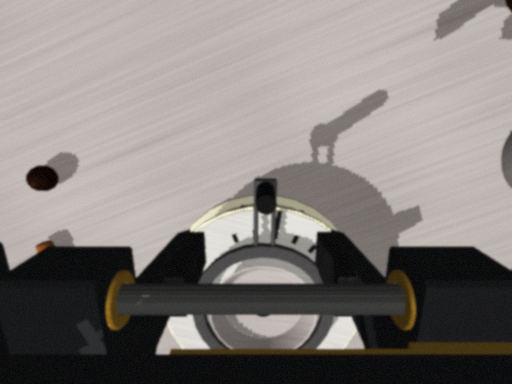

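The peg is midway between the fingers at (264,190), and the long mark is just right of it at (277,222). Next I lower the fingers around the peg.

Emit:
{"name": "apply_moves", "arguments": {
  "slide": [
    [3, 1, -24],
    [0, 0, -30],
    [0, 0, -30],
    [0, 0, -30],
    [0, 0, 0],
    [0, 0, 0],
    [0, 0, 0]
  ],
  "dr": [
    [0, 0, 0],
    [0, 0, 0],
    [0, 0, 0],
    [0, 0, 0],
    [0, 0, 0],
    [0, 0, 0],
    [0, 0, 0]
  ],
  "fingers": [60, 60, 60, 60, 32, 32, 32]
}}

```text
time_s: 3.5
tool_pos: [0.5197, 0.0029, 0.0866]
eef_rot: [0.579, 3.085, 0.001]
ft_force: [0.8, 0.4, 0.4]
finger_gap: 0.431
grasp_force: 0.0
```

```bash
cat > arc.py <<'E'
import sys
from h import *
# arc.py a0 a1 n : round-number slides along the arc r=140 between lever angles
a0,a1,n=float(sys.argv[1]),float(sys.argv[2]),int(sys.argv[3])
a=np.linspace(a0,a1,n+1);p=140*np.c_[np.cos(a),np.sin(a)]
q=np.round(p-p[0],1);print(np.round(np.diff(q,axis=0),1).tolist(),(a1-a0)/n)
E
python3 arc.py 2.755 1.955 12; python3 arc.py 1.955 1.655 6
```

```text
[[3.8, 8.5], [4.4, 8.3], [4.9, 7.9], [5.4, 7.6], [5.9, 7.2], [6.4, 6.8], [6.8, 6.4], [7.2, 5.9], [7.7, 5.4], [7.9, 4.9], [8.3, 4.3], [8.5, 3.8]] -0.06666666666666665
[[6.6, 2.5], [6.6, 2.1], [6.8, 1.8], [6.8, 1.4], [6.9, 1.1], [7.0, 0.8]] -0.05000000000000001
```

Emit:
{"name": "apply_moves", "arguments": {
  "slide": [
    [3.8, 8.5, 0],
    [4.4, 8.3, 0],
    [4.9, 7.9, 0],
    [5.4, 7.6, 0],
    [5.9, 7.2, 0],
    [6.4, 6.8, 0],
    [6.8, 6.4, 0],
    [7.2, 5.9, 0],
    [7.7, 5.4, 0],
    [7.9, 4.9, 0],
    [8.3, 4.3, 0],
    [0, 0, 0]
  ],
  "dr": [
    [0, 0, -0.067],
    [0, 0, -0.067],
    [0, 0, -0.067],
    [0, 0, -0.067],
    [0, 0, -0.067],
    [0, 0, -0.067],
    [0, 0, -0.067],
    [0, 0, -0.067],
    [0, 0, -0.067],
    [0, 0, -0.067],
    [0, 0, -0.067],
    [0, 0, 0]
  ],
  "fingers": [32, 32, 32, 32, 32, 32, 32, 32, 32, 32, 32, 32]
}}

```text
time_s: 4.7
tool_pos: [0.5887, 0.0768, 0.0869]
eef_rot: [1.651, 2.67, 0.004]
ft_force: [0.8, -0.2, 0.5]
finger_gap: 0.366
grasp_force: 0.0
```

Run:
```python
from h import *
s=telemetry.get_obs(); print(s["time_s"],s["tool_pos"],s["ft_force"],s["finger_gap"]*88.1)
im=grab_frame("wrist"); look("wrist",["ring_axis","stop_block","peg","window","long_mark"]); save(im,"w3.png")
grab_frame("side"); look("side",["ring_axis","stop_block","peg","window","long_mark"])
```

```text
4.7 [0.58873525 0.07681523 0.08690253] [ 0.77708585 -0.15531546  0.51866254] 32.217090094877825
wrist peg 0.82 [246.1 269.2] [0.5796 0.0747]
wrist window 0.92 [254.4 282.5] [0.6    0.0391]
side ring_axis 0.89 [306.7 200.8] [ 0.652  -0.0449]
side stop_block 0.66 [295.8 173.2] [0.6554 0.0543]
side peg 0.62 [260.8 156.7] [0.5755 0.0783]
side window 0.9 [275.  182.4] [0.6037 0.0467]
side long_mark 0.58 [258.4 195.8] [0.5564 0.0107]
```

View pics/w3.png

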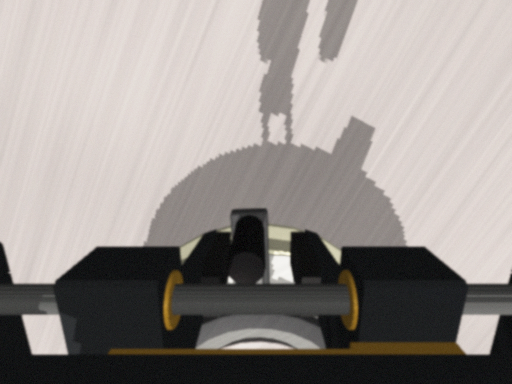

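The lever moves with the left finger, with the peg at (246,250) between the fingers. I'll continue towards the stop.

Emit:
{"name": "apply_moves", "arguments": {
  "slide": [
    [6.5, 3, 0],
    [6.6, 2.6, 0],
    [6.7, 2.3, 0],
    [6.8, 1.9, 0],
    [6.9, 1.5, 0],
    [0, 0, 0]
  ],
  "dr": [
    [0, 0, -0.05],
    [0, 0, -0.05],
    [0, 0, -0.05],
    [0, 0, -0.05],
    [0, 0, -0.05],
    [0, 0, 0]
  ],
  "fingers": [32, 32, 32, 32, 32, 32]
}}

```text
time_s: 5.9
tool_pos: [0.6204, 0.0877, 0.0844]
eef_rot: [-1.972, -2.445, 0.0]
ft_force: [-0.9, -0.5, -0.1]
finger_gap: 0.363
grasp_force: 0.0
```

Emit:
{"name": "apply_moves", "arguments": {
  "slide": [
    [3.5, 0.6, 0],
    [3.5, 0.5, 0]
  ],
  "dr": [
    [0, 0, -0.025],
    [0, 0, -0.025]
  ],
  "fingers": [32, 32]
}}

```text
time_s: 6.1
tool_pos: [0.6265, 0.0886, 0.0844]
eef_rot: [-2.034, -2.393, 0.002]
ft_force: [-2.4, 0.7, -0.3]
finger_gap: 0.362
grasp_force: 1.1
```

Emit:
{"name": "apply_moves", "arguments": {
  "slide": [
    [3, 0.3, 0],
    [0, 0, 0]
  ],
  "dr": [
    [0, 0, -0.02],
    [0, 0, 0]
  ],
  "fingers": [32, 32]
}}

```text
time_s: 6.3
tool_pos: [0.6303, 0.0891, 0.0845]
eef_rot: [-2.058, -2.374, -0.0]
ft_force: [-0.2, 1.2, 0.4]
finger_gap: 0.362
grasp_force: 0.6
```

Emit:
{"name": "apply_moves", "arguments": {
  "slide": [
    [3, 0.3, 0],
    [3, 0.2, 0]
  ],
  "dr": [
    [0, 0, -0.02],
    [0, 0, -0.02]
  ],
  "fingers": [32, 32]
}}

```text
time_s: 6.5
tool_pos: [0.6344, 0.0893, 0.0842]
eef_rot: [-2.104, -2.329, 0.005]
ft_force: [-10.8, -0.4, 7.1]
finger_gap: 0.362
grasp_force: 5.7
```

Emit:
{"name": "apply_moves", "arguments": {
  "slide": [
    [2, 0.2, 0],
    [0, 0, 0]
  ],
  "dr": [
    [0, 0, -0.015],
    [0, 0, 0]
  ],
  "fingers": [32, 32]
}}

```text
time_s: 6.7
tool_pos: [0.6344, 0.0891, 0.0842]
eef_rot: [-2.119, -2.312, 0.011]
ft_force: [-12.5, -1.1, 7.4]
finger_gap: 0.362
grasp_force: 6.2
```

The hand has stalled at 12 N, which is well above the turning force, and at the expected closed angle, so the ring is closed. Next I push back.

```bash
python3 - <<'E'
from h import *
grab_frame("side"); look("side",["stop_block","peg","window"])
E
python3 arc.py 1.64 2.30 11; python3 arc.py 2.30 2.42 3
```

```text
side stop_block 0.78 [298.1 175.2] [0.6581 0.0446]
side peg 0.88 [278.7 154.4] [0.6191 0.0817]
side window 0.68 [285.8 181. ] [0.6302 0.0481]
[[-8.4, -0.8], [-8.2, -1.4], [-8.2, -1.8], [-8.1, -2.3], [-7.9, -2.8], [-7.8, -3.3], [-7.5, -3.7], [-7.3, -4.2], [-7.0, -4.6], [-6.8, -5.0], [-6.4, -5.4]] 0.05999999999999999
[[-4.1, -3.8], [-3.9, -4.0], [-3.8, -4.1]] 0.040000000000000036
```

Emit:
{"name": "apply_moves", "arguments": {
  "slide": [
    [-8.4, -0.8, 0],
    [-8.2, -1.4, 0],
    [-8.2, -1.8, 0],
    [-8.1, -2.3, 0],
    [-7.9, -2.8, 0],
    [-7.8, -3.3, 0],
    [-7.5, -3.7, 0],
    [-7.3, -4.2, 0],
    [-7, -4.6, 0],
    [-6.8, -5, 0],
    [-6.4, -5.4, 0],
    [0, 0, 0]
  ],
  "dr": [
    [0, 0, 0.06],
    [0, 0, 0.06],
    [0, 0, 0.06],
    [0, 0, 0.06],
    [0, 0, 0.06],
    [0, 0, 0.06],
    [0, 0, 0.06],
    [0, 0, 0.06],
    [0, 0, 0.06],
    [0, 0, 0.06],
    [0, 0, 0.06],
    [0, 0, 0]
  ],
  "fingers": [32, 32, 32, 32, 32, 32, 32, 32, 32, 32, 32, 32]
}}

```text
time_s: 8.1
tool_pos: [0.5554, 0.0537, 0.0853]
eef_rot: [1.257, 2.877, 0.001]
ft_force: [-0.1, 0.5, -0.2]
finger_gap: 0.362
grasp_force: 0.0
```

Emit:
{"name": "apply_moves", "arguments": {
  "slide": [
    [-4.1, -3.8, 0],
    [-3.9, -4, 0],
    [-3.8, -4.1, 0],
    [0, 0, 0],
    [2, 3, 0],
    [0, 0, 0]
  ],
  "dr": [
    [0, 0, 0.04],
    [0, 0, 0.04],
    [0, 0, 0.04],
    [0, 0, 0],
    [0, 0, 0],
    [0, 0, 0]
  ],
  "fingers": [32, 32, 32, 32, 32, 32]
}}

```text
time_s: 8.7
tool_pos: [0.5455, 0.0458, 0.0849]
eef_rot: [1.083, 2.949, 0.0]
ft_force: [0.3, 0.1, -0.3]
finger_gap: 0.364
grasp_force: 0.0
```

Run:
```python
from h import *
s=telemetry.get_obs(); print(s["tool_pos"],s["ft_force"])
for c in("side","wrist"):
    im=grab_frame(c); look(c,["ring_axis","peg","window","long_mark"])
```

```text
[0.5454713  0.04578425 0.08491027] [ 0.28270451  0.1185807  -0.27980115]
side ring_axis 0.56 [305.5 201.3] [ 0.6489 -0.0463]
side peg 0.75 [251.6 167.2] [0.5449 0.035 ]
side peg 0.44 [322.5 310. ] [ 0.5647 -0.3883]
side window 0.93 [266.1 187.7] [0.5781 0.0283]
side long_mark 0.8 [261.  198.7] [ 0.5597 -0.0017]
wrist peg 0.93 [267.7 273.2] [0.5452 0.0479]
wrist window 0.67 [262.8 284.1] [0.5748 0.0206]
wrist window 0.42 [267.5 275.1] [0.5717 0.0272]
wrist long_mark 0.75 [231.1 275.4] [0.5596 0.0051]
```

Emit:
{"name": "apply_moves", "arguments": {
  "slide": [
    [0, 0, 35],
    [0, 0, 40],
    [15, -12, 20],
    [20, -15, 10],
    [20, -15, 10],
    [0, 0, 0]
  ],
  "dr": [
    [0, 0, 0],
    [0, 0, 0],
    [0, 0, 0],
    [0, 0, 0],
    [0, 0, 0],
    [0, 0, 0]
  ],
  "fingers": [32, 32, 32, 32, 32, 32]
}}

```text
time_s: 9.8
tool_pos: [0.6029, 0.0018, 0.2019]
eef_rot: [1.082, 2.944, 0.002]
ft_force: [-0.3, 0.5, -0.7]
finger_gap: 0.362
grasp_force: 0.0
```

Run:
```python
from h import *
s=telemetry.get_obs(); print(s["tool_pos"],s["ft_force"])
im=grab_frame("wrist"); look("wrist",["ring_axis","peg","window","long_mark","stop_block"])
save(cv2.resize(im[60:260,130:397],None,fx=3,fy=3,interpolation=cv2.INTER_CUBIC)[:600,:800],"w4.png")
```

```text
[0.60286766 0.00184    0.2018971 ] [-0.29675098  0.45841155 -0.65144551]
wrist ring_axis 0.69 [254.3 246.7] [ 0.6445 -0.0447]
wrist peg 0.68 [262.3 106.1] [0.5418 0.0522]
wrist window 0.63 [257.8 148.5] [0.5679 0.0247]
wrist long_mark 0.62 [234.3 148.6] [0.5535 0.0063]
wrist stop_block 0.91 [336.5 191.1] [0.6456 0.0571]
wrist stop_block 0.36 [234.2 150.3] [0.554  0.0085]
```

View pics/w4.png

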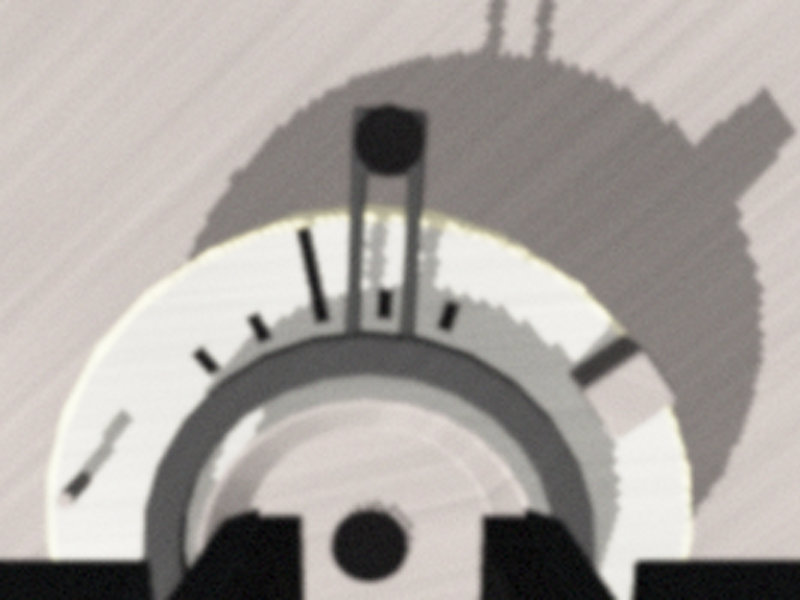

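The crop shows the long mark at (312,275). The lever window covers the first short mark to its right at (385,304), and the peg top is at (391,140). The lever therefore still has about 0.25 rad to go. I'll fit the angles from these points.

```bash
cat > fit.py <<'E'
from h import *
from scipy.optimize import least_squares
def fit(w,small,longends,lever,peg):
    S=np.array([w(p,.053)[:2] for p in small.values()]);k=np.array(list(small.keys()))
    L=np.array([w(p,.053)[:2] for p in longends]); V=np.array([w(p,.061)[:2] for p in lever]); P=w(peg,.115)[:2]
    def res(x):
        c=x[:2];u=lambda a:np.stack([np.cos(a),np.sin(a)],-1)
        n=lambda a:np.array([-np.sin(a),np.cos(a)])
        return np.r_[(S-c-x[2]*u(x[3]+.25*k)).ravel(),(L-c)@n(x[3]),(V-c)@n(x[4]),P-c-.14*u(x[4])]*1000
    r=least_squares(res,[.648,-.048,.088,2.6,2.5]);print(np.round(r.x,4),"rms mm",np.sqrt(np.mean(r.fun**2)),"remaining",r.x[3]-r.x[4]);print(np.round(r.fun,1));return r.x
E
python3 - <<'E'
from fit import *
w=lambda p,z:atz("wrist",(130+p[0]/3-.33,60+p[1]/3-.33),z)
fit(w,{-1:(385,304),-2:(449,316),1:(259,327),2:(206,361)},[(304,230),(321,320)],[(390,190),(383.5,320)],(391,142))
E
```

```text
[ 0.6421 -0.0451  0.0884  2.6234  2.382 ] rms mm 0.34526894071231273 remaining 0.2414642995158336
[-0.2 -0.1 -0.4 -0.2  0.   0.4  0.2  0.5 -0.1  0.5 -0.1 -0.3  0.3 -0.6]
```

Emit:
{"name": "apply_moves", "arguments": {
  "slide": [
    [-20, 15, -10],
    [-20, 15, -10],
    [-15, 12, -20],
    [0, 0, 0],
    [0, 0, 0],
    [0, 0, -40],
    [0, 0, -35],
    [0, 0, 0]
  ],
  "dr": [
    [0, 0, 0],
    [0, 0, 0],
    [0, 0, 0],
    [0, 0, 0],
    [0, 0, 0],
    [0, 0, 0],
    [0, 0, 0],
    [0, 0, 0]
  ],
  "fingers": [32, 32, 32, 32, 32, 32, 32, 32]
}}

```text
time_s: 10.9
tool_pos: [0.5421, 0.0447, 0.0811]
eef_rot: [-1.08, -2.943, 0.005]
ft_force: [-0.4, 0.8, -0.9]
finger_gap: 0.359
grasp_force: 0.0
```

```bash
python3 arc.py 2.43 2.65 6
```

```text
[[-3.3, -3.9], [-3.1, -4.1], [-3.0, -4.2], [-2.8, -4.3], [-2.7, -4.4], [-2.5, -4.4]] 0.036666666666666625
```

Emit:
{"name": "apply_moves", "arguments": {
  "slide": [
    [0, 0, 0],
    [-2, -3, 0],
    [-3.3, -3.9, 0],
    [-3.1, -4.1, 0],
    [-3, -4.2, 0],
    [-2.8, -4.3, 0],
    [-2.7, -4.4, 0],
    [0, 0, 0],
    [0, 0, 0]
  ],
  "dr": [
    [0, 0, 0],
    [0, 0, 0],
    [0, 0, 0.04],
    [0, 0, 0.04],
    [0, 0, 0.04],
    [0, 0, 0.04],
    [0, 0, 0.04],
    [0, 0, 0],
    [0, 0, 0]
  ],
  "fingers": [32, 32, 32, 32, 32, 32, 32, 32, 32]
}}

```text
time_s: 11.8
tool_pos: [0.5292, 0.0213, 0.0866]
eef_rot: [0.783, 3.039, 0.001]
ft_force: [-0.7, 0.3, 0.2]
finger_gap: 0.361
grasp_force: 0.1
```

Emit:
{"name": "apply_moves", "arguments": {
  "slide": [
    [2, 3, 0],
    [0, 0, 0],
    [0, 0, 35],
    [0, 0, 40],
    [15, -10, 20],
    [20, -12, 10],
    [25, -12, 10],
    [0, 0, 0],
    [0, 0, 0]
  ],
  "dr": [
    [0, 0, 0],
    [0, 0, 0],
    [0, 0, 0],
    [0, 0, 0],
    [0, 0, 0],
    [0, 0, 0],
    [0, 0, 0],
    [0, 0, 0],
    [0, 0, 0]
  ],
  "fingers": [32, 32, 32, 32, 32, 32, 32, 32, 32]
}}

```text
time_s: 12.7
tool_pos: [0.5897, -0.0094, 0.1993]
eef_rot: [-0.782, -3.041, 0.0]
ft_force: [0.9, 0.7, -0.0]
finger_gap: 0.365
grasp_force: 0.0
```

Run:
```python
from h import *
im=grab_frame("wrist"); look("wrist",["ring_axis","peg","window","long_mark"])
save(cv2.resize(im[60:260,130:397],None,fx=3,fy=3,interpolation=cv2.INTER_CUBIC)[:600,:800],"w5.png")
```

```text
wrist ring_axis 0.88 [257.7 253.9] [ 0.6502 -0.0475]
wrist peg 0.63 [265.6 111.3] [0.5272 0.0278]
wrist window 0.77 [261.6 153.6] [0.5603 0.0064]
wrist long_mark 0.75 [258.4 153.3] [0.5598 0.0032]
wrist long_mark 0.46 [255.  251.6] [ 0.6522 -0.052 ]
```

View pics/w5.png

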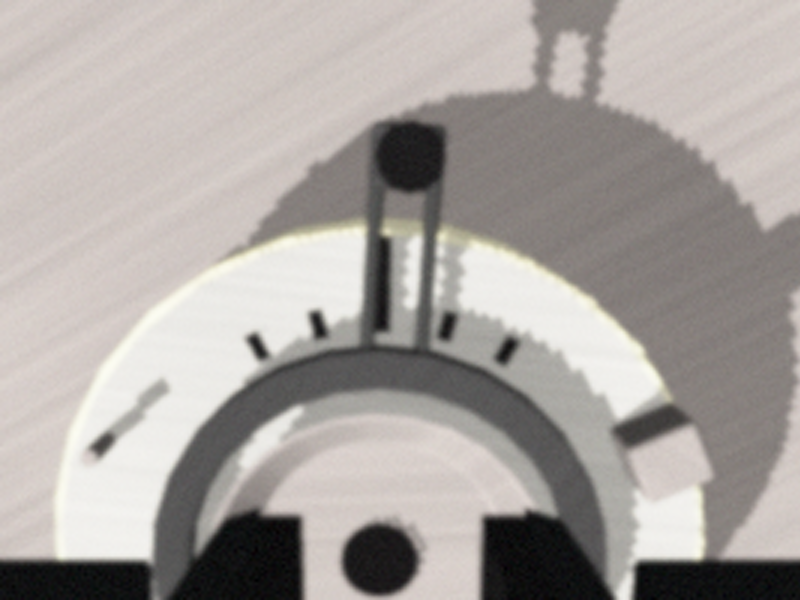

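The long mark at (382,285) now lies at the left edge of the window, whose middle is around (400,285). A small push remains.

Run:
```python
from fit import *
print(telemetry.get_obs()["tool_pos"])
w=lambda p,z:atz("wrist",(130+p[0]/3-.33,60+p[1]/3-.33),z)
x=fit(w,{-1:(448,326),-2:(507,350),1:(318,325),2:(258,347)},[(383.5,238),(381.5,330)],[(405,220),(395,340)],(411,157))
```

```text
[ 0.58865465 -0.00896811  0.19883527]
[ 0.6465 -0.047   0.088   2.6277  2.5739] rms mm 0.1782376492372089 remaining 0.05376696119623903
[ 0.1  0.2 -0.   0.1  0.2 -0.1 -0.   0.1 -0.   0.4 -0.4  0.2 -0.1 -0.1]
```

Emit:
{"name": "apply_moves", "arguments": {
  "slide": [
    [-25, 12, -10],
    [-20, 12, -10],
    [-15, 10, -20],
    [0, 0, 0],
    [0, 0, 0],
    [0, 0, -40],
    [0, 0, -35],
    [0, 0, 0]
  ],
  "dr": [
    [0, 0, 0],
    [0, 0, 0],
    [0, 0, 0],
    [0, 0, 0],
    [0, 0, 0],
    [0, 0, 0],
    [0, 0, 0],
    [0, 0, 0]
  ],
  "fingers": [32, 32, 32, 32, 32, 32, 32, 32]
}}

```text
time_s: 13.75
tool_pos: [0.5274, 0.0241, 0.0812]
eef_rot: [-0.78, -3.036, 0.003]
ft_force: [-0.4, -0.2, 0.2]
finger_gap: 0.361
grasp_force: 0.0
```

Emit:
{"name": "apply_moves", "arguments": {
  "slide": [
    [-2, -3, 0],
    [-2, -3.2, 0],
    [-1.9, -3.2, 0],
    [0, 0, 0],
    [0, 0, 0],
    [0, 0, 0]
  ],
  "dr": [
    [0, 0, 0],
    [0, 0, 0.03],
    [0, 0, 0.02],
    [0, 0, 0],
    [0, 0, 0],
    [0, 0, 0]
  ],
  "fingers": [32, 32, 32, 32, 32, 32]
}}

```text
time_s: 14.35
tool_pos: [0.525, 0.015, 0.0858]
eef_rot: [0.705, 3.059, 0.001]
ft_force: [1.7, 1.9, 0.4]
finger_gap: 0.362
grasp_force: 0.6
```

Emit:
{"name": "apply_moves", "arguments": {
  "slide": [
    [2, 3, 0],
    [0, 0, 0],
    [0, 0, 35],
    [0, 0, 40],
    [15, -10, 20],
    [20, -12, 10],
    [25, -12, 10],
    [0, 0, 0],
    [0, 0, 0]
  ],
  "dr": [
    [0, 0, 0],
    [0, 0, 0],
    [0, 0, 0],
    [0, 0, 0],
    [0, 0, 0],
    [0, 0, 0],
    [0, 0, 0],
    [0, 0, 0],
    [0, 0, 0]
  ],
  "fingers": [32, 32, 32, 32, 32, 32, 32, 32, 32]
}}

```text
time_s: 15.25
tool_pos: [0.5856, -0.0159, 0.1991]
eef_rot: [-0.706, -3.06, 0.0]
ft_force: [0.1, 0.3, -1.0]
finger_gap: 0.362
grasp_force: 0.0
```

Run:
```python
from h import *
im=grab_frame("wrist"); look("wrist",["ring_axis","peg","window","long_mark"])
save(cv2.resize(im[60:260,130:397],None,fx=3,fy=3,interpolation=cv2.INTER_CUBIC)[:600,:800],"w6.png")
```

```text
wrist ring_axis 0.96 [258.6 252.7] [ 0.647  -0.0493]
wrist peg 0.97 [270.1 111.7] [0.5231 0.0212]
wrist window 0.74 [265.1 155.6] [0.5588 0.0008]
wrist long_mark 0.77 [264.3 154. ] [5.584e-01 4.000e-04]
```

View pics/w6.png

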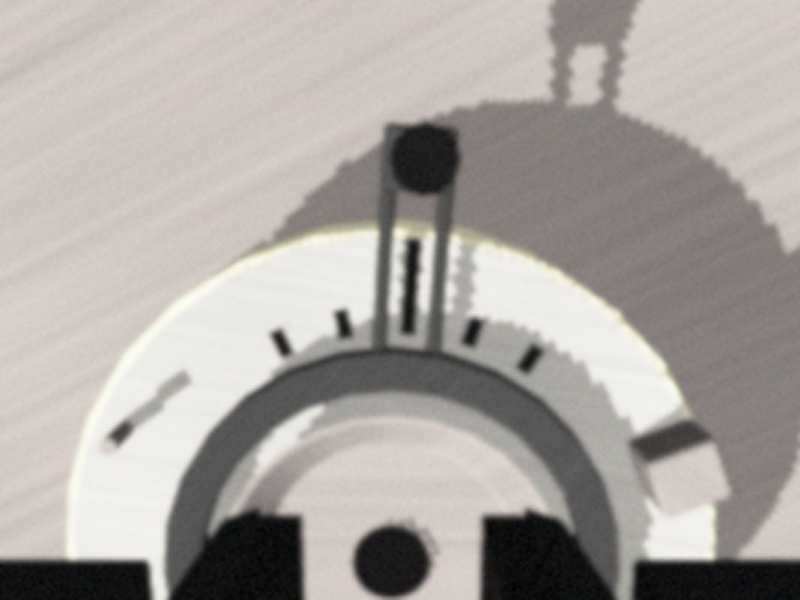

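The long mark at (410,285) is centred between the rods at (384,285) and (438,285). The hand is clear, about 85 mm above the peg, so I'll hand in.

Run:
```python
from h import *
print(close_job())
```

```text
the job is handed in; nothing more can be done
None
```

The ring was pushed fully closed against the stop block, then pushed back until the long mark sat in the middle of the lever's window to within about 1 mm; the hand is clear, the four loose items were not touched, and the job is handed in (no verdict was returned).

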